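Let two cans out of the gravity can rack with its rocker gate

ROBOT

A 7-joint arm with a two-finger parallel gripper is mounted at the origin on the work surface. World frame = base frame: x ahead of the robot, y to its left, z up, the work surface at z = 0. Lengths are in m, angles in rad, forces in N, time in s.
With the tool pointing down it reaches from about 0.4 to 0.85 m from the base axis. Payload 6.9 kg.
Tool frame: the origin (TCP) lies on the mounting face of the last link; the fingertips stand 173 mm ahead of it and the grasp point (between the pads) lies 155 mm ahead of it; z points along the fingers, y is the line along which they close (so a half turn about z gives the same grasp; the last joint's range is limited). The gripper opens to 85 mm and grips with 20 to 120 N. Pads are 22 mm wide; open, the fingers measure 114 mm over their backs; the gripper's body (76 mm by 85 mm) begins 54 mm behind the grasp point. The pads swing forward as they close: fully open they stand 13 mm farther back than shut.
Start: joints at [1.401, 0.507, -0.238, 1.5, 0.126, 1.149, -0.155], TCP at [0.17, -0.601, 0.405] pointing down, gripper open.
Joint ranges: [-3.08, 3.08], [-0.24, 2.05], [-1.43, 1.35], [0, 2.5], [-1.52, 4.66], [0.17, 1.96], [-2.89, 2.89]. Speed limits (rad/s): [2.39, 2.39, 3.14, 3.14, 3.14, 3.14, 3.14].

INTERFACE

Orientations are given as a rotation vector (axis times angle).
In Python, from cell import arm gives the robot as it stands.
- The arm moves only by the tool arm_command, never from a script. Its argument "moves" is a list that holds one entry, the list of rows, each a list of 7 numbers: the shift along the tool's x, y, z normalised to -1 to 1, where 1 is 0.02 m, then the turn, a rotation vector about the tool's x, y, z normalised to -1 to 1, where 1 is 180 degrees, then the closure, from -1 (fully open) to 1 (shut), so that 0 is half open. In form: [[[tx, ty, tz, rx, ry, rz, hand], ...]]. A call has 1 to 10 rows; each row shifts and turns the commanded pose from where the row before left it, along the tool's axes as they then stand; what a row does not reach is not made up. A row lasts 1/10 s, in which the tool goes at most 50 mm and 8.59 degrees, less where a joint would pass 70% of its speed; a pose out of reach is approached as far as the arm can. A call with a number of a shift or a turn outside -1 to 1 is refused whole. A call with a gripper value outside its range is refused whole. The fingers move at their own pace and stop on an object; the grip force is fixed at half the most. Time passes only in rows, so rows that do not move let the fingers close. It gives the time, the measured TCP pose, the force, the opening and the grip force at its end, in the units of the state.
- arm.read_state(): the state, without advancing time (a new reading comes with each control period).
- arm.grab_frame(name): name is "side" or "top" or "wrist"; returns (picture, depth): 420x560x3 uint8, red, green, blue; 420x560 float32, m along the optical axis (not along the pixel's ray), 0 where there is no reading.
- arm.camera_info(name): a dict with "mtx" (3x3 intrinsics, pixels), "dist_coeffs" ([k1, k2, p1, p2, k3] as OpenCV has them; the pictures are not rectified), "world_from_camera" (4x4, takes a point from camera to world coordinates). Camera axes: x right, y down, z forward; pixel columns grow to the right and rows downward; lengths in m; the calibration is good to about 2 mm. A picture is of the moment at which its call begins: read the wrist's pose just before it. camera_info takes no time and is no camera call; for the wrist camera it gives the pose at the moment of the call.
- arm.close_job(): hands the job in; it is judged then, once.
The state is a dict: "clock": time; "joint_positions": joint angles; "joint_velocities": joint speeds; "tau": joint torques, N m; "eef_pos": TCP position; "tool_rot": TCP orientation; "wrist_force": force on the tool from outside, world axes, zero at the start; "ft_torque": the same for the moment, N m; "grip_width": opening from 0.0 (shut) to 1.0 (fully open); "finger_force": force on a finger pad.
Only numpy, scipy, OpenCV 4.12 (cv2) and the standard library are available. Lean on these libraries where they do the work, as an engineer would, in place of code of your own. Each camera call takes 0.05 s, during which the arm holds its last target. There are 200 camera calls.

TASK

Two cans of the green-labelled coconut milk are wanted at the front of their rack. Press the red bar of that rack's rocker all the way down with your fingertips so that its gate lifts and one can rolls into the front cradle, let the bar come right up again so that the next can moves down to the gate, then do the same once more for the second can and leave the bar up and the gate shut. Work only that red bar: do not touch or pick up any can, and leave the other rack and everything else on the counter as it is.

Things in the scene. Friction and masses are not known exactly. Their poses are not given: they have to be found in the camera images.
- rack_green: white sheet-metal can rack, 297 mm long, 110 mm wide, under 150 mm high, fixed, front (-x) towards the robot. Origin: centre of its underside; x to its raised rear, y to its left (red-bar side), z up. Cans lie across an open lane that falls 10 degrees to the front. A wire rocker straddles the lane. Holds the green cans; may be the left or the right rack.
- rocker_green (a joint): sprung rocker of the rack with the green cans: rad, 0 at rest (red bar up, gate shut), 0.855 at the stop (bar fully down); at about 0.75 the gate lets the front can go
- pad_green: red bar to press, at the rocker's rear end: a round sleeve that can turn on its wire, 26 mm in diameter, 50 mm long along rack y. Origin: middle of its axis (top always 13 mm above). At rest 50 mm behind and 81 mm left of the rack's origin, axis 125 mm up; goes down 51 mm to its stop (bulging 5 mm rearwards half way). About 3 N to start, 6 N near the stop; springs back. Can ends are 37 mm to its right
- gate_green (a point): middle of the gate, the rocker's front cross bar (a 6 mm wire with a metal strip above it) in front of the front can. When the bar is down the gate is up and the front can rolls into the cradle by itself (under 1 s) while a second cross bar holds the next can back; when the bar is up the next can rolls to the gate (about 1 s)
- cradle_green (a point): middle of the open cradle at the front of the rack, on its floor, room for two cans: the first lies 116 mm in front of the rack's origin at height 49 mm, the second 64 mm in front at height 59 mm
- green1: can with a green label, bare metal ends, 53 mm in diameter, 88 mm long, about 200 g, lying along rack y; origin at its middle. At the start the front can in the lane, against the gate: 7 mm behind the rack's origin, 71 mm above the counter
- green2: can with a green label, bare metal ends, 53 mm in diameter, 88 mm long, about 200 g, lying along rack y; origin at its middle. At the start the second can in the lane, 52 mm behind the front one and 9 mm higher
- green3: can with a green label, bare metal ends, 53 mm in diameter, 88 mm long, about 200 g, lying along rack y; origin at its middle. At the start the third can in the lane, 105 mm behind the front one and 18 mm higher
- rack_orange: the other rack, just the same, holding three orange-labelled cans; to be left alone
- rocker_orange (a joint): sprung rocker of the rack with the orange cans: rad, 0 at rest (red bar up, gate shut), 0.855 at the stop (bar fully down); at about 0.75 the gate lets the front can go
- pad_orange: red bar of the rocker of the rack with the orange cans, same size and place on its rack as the other; not to be pressed
- orange1: can with an orange label, the front one in its lane; same size as the green ones; origin at its middle
- orange2: can with an orange label, the second one in its lane; same size as the green ones; origin at its middle
- orange3: can with an orange label, the third one in its lane; same size as the green ones; origin at its middle
- spice_tin: stainless screw-top spice tin, 69 mm in diameter, 74 mm tall, standing loose on the counter; origin at the centre of its underside
- ginger_jar: white ceramic ginger jar with lid, 156 mm in diameter, 210 mm tall, standing loose on the counter; origin at the centre of its underside
- mixing_bowl: red plastic mixing bowl, 220 mm across the rim, 95 mm tall; origin at the centre of its underside
- sauce_bottle: amber glass sauce bottle, 64 mm in diameter, 210 mm tall; origin at the centre of its underside
- rice_paddle: wooden rice paddle 204 mm long, 68 mm wide, 8 mm thick, lying flat on the counter at the left; origin under its middle
Not all that is in view belongs to the job. Leave any blue or pink look-alike of the green3 alone.

How it is judged:
By the outcome, as a careful person would: the job done as asked, in the order asked, and still so for the second after the job is handed in, with the robot touching nothing.
It also fails if it takes over 48 s, if anything falls off the work surface, if the arm or the gripper's body presses on something with over 40 N, if the wrist force passes 120 N, or if a joint passes its speed limit or range.

## Working session

There is one attempt and no reset: what is moved stays moved. The work goes in short steps, Python scripts to look and compute and a tool call to move; the robot and the scene stay as the last step left them, time stands still between calls to the robot, and variables do not carry over. Pictures are saved under pics/ and viewed, at most 10 in all, crops included, and the job is handed in when it is done.

Besides the shell and the picture viewer there is one more tool, called by a JSON object that holds its "api" and its "payload", one argument or row to a line. arm_command: Moves the arm, as the interface text tells. Scaled input: -1 to 1 covers 0.02 m each way for a shift and 180 degrees each way for a turn. Its arguments: {"type":"object","properties":{"moves":{"type":"array","items":{"type":"array","items":{"type":"array","items":{"type":"number","minimum":-1,"maximum":1}}}}},"required":["moves"]}

```bash
mkdir -p pics; ls; python3 - <<'E'
from cell import arm
import cv2, numpy as np
np.set_printoptions(precision=4,suppress=True)
s=arm.read_state();print(s['clock'],s['eef_pos'],s['tool_rot'],s['grip_width'])
for n in ("side","top"):
    p,d=arm.grab_frame(n); cv2.imwrite(f"pics/{n}0.png",p[:,:,::-1]); np.savez(f"{n}0.npz",p=p,d=d)
    i=arm.camera_info(n);print(n,np.array(i['mtx']),i['dist_coeffs'],np.array(i['world_from_camera']))
E
```

```text
pics
0.0 [ 0.1701 -0.6012  0.4038] [-3.11   -0.4316  0.0004] 1.0036276832714335
side [[405.3769   0.     276.4875]
 [  0.     405.3769 200.0169]
 [  0.       0.       1.    ]] [-0.1061  0.      0.      0.      0.    ] [[-0.9283 -0.1701  0.3306  0.2576]
 [-0.3713  0.47   -0.8008  0.8203]
 [-0.0191 -0.8661 -0.4994  0.5761]
 [ 0.      0.      0.      1.    ]]
top [[544.27     0.     267.7907]
 [  0.     544.27   214.0806]
 [  0.       0.       1.    ]] [-0.2096  0.      0.      0.      0.    ] [[ 0.024  -0.9928  0.1174  0.3769]
 [-0.9995 -0.026  -0.0156  0.0542]
 [ 0.0185 -0.117  -0.993   1.6996]
 [ 0.      0.      0.      1.    ]]
```

View pics/top0.png

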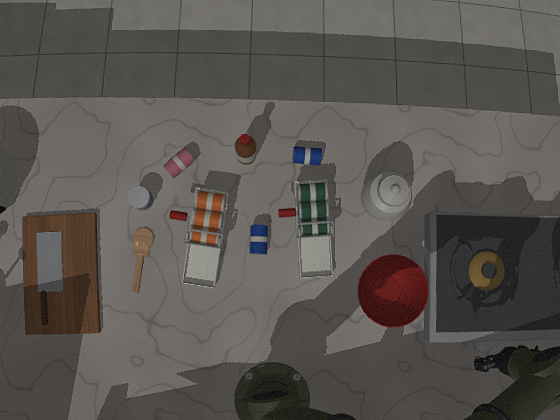

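View pics/side0.png

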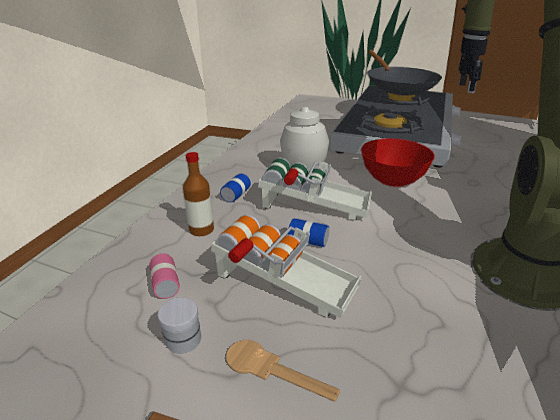

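The top view shows the green rack on the right, with its red bar at about (287,212). The orange rack's bar is at (178,215). In the side view the green bar is at about (291,176). Next I'll locate the bar in both views.

```bash
cat > h.py <<'E'
import numpy as np, cv2
from cell import arm
np.set_printoptions(precision=4,suppress=True)
def ray(n,uv):
    i=arm.camera_info(n);T=np.array(i['world_from_camera'])
    q=cv2.undistortPoints(np.array([[uv]],float),np.array(i['mtx']),np.array(i['dist_coeffs']))[0,0]
    return T[:3,3],T[:3,:3]@np.array([q[0],q[1],1])
def onz(n,uv,z):
    o,d=ray(n,uv);return o+d*(z-o[2])/d[2]
def red(p,box):
    h=cv2.cvtColor(p,cv2.COLOR_RGB2HSV);m=(((h[...,0]<8)|(h[...,0]>172))&(h[...,1]>150)&(h[...,2]>60))
    k=np.zeros(m.shape,bool);x0,y0,x1,y1=box;k[y0:y1,x0:x1]=1
    return np.argwhere(m&k)[:,::-1]
def axis_xy(P): # centroid, long axis
    c=P.mean(0);w,v=np.linalg.eigh(np.cov((P-c).T));return c,v[:,1]
E
python3 - <<'E'
from h import *
t=np.load('top0.npz');s=np.load('side0.npz')
P=red(t['p'],(270,200,305,225));Q=red(s['p'],(275,160,305,195))
print(len(P),P.min(0),P.max(0),P.mean(0),len(Q),Q.min(0),Q.max(0),Q.mean(0))
print('top pad',onz('top',P.mean(0),.131)); print('side pad',onz('side',Q.mean(0),.13))
W=np.array([onz('top',p,.131)[:2] for p in P]);print(axis_xy(W),(W@axis_xy(W)[1]).ptp() if hasattr(W,'ptp') else np.ptp(W@axis_xy(W)[1]))
# rays crossing
o1,d1=ray('top',P.mean(0));o2,d2=ray('side',Q.mean(0))
A=np.stack([d1,-d2],1);k=np.linalg.lstsq(A,o2-o1,rcond=None)[0];print(o1+k[0]*d1,o2+k[1]*d2)
# green mask
for n,f in(('top',t),):
    h=cv2.cvtColor(f['p'],cv2.COLOR_RGB2HSV);m=(h[...,0]>60)&(h[...,0]<90)&(h[...,1]>80);m[:,:280]=0;m[:170]=0;m[260:]=0;m[:,345:]=0
    G=np.argwhere(m)[:,::-1];print(len(G),G.min(0),G.max(0))
    W=np.array([onz(n,p,.1)[:2] for p in G]);print(axis_xy(W))
# rack outline: front tray edges (white) bounding lines
g=t['p'][170:285,290:345];cv2.imwrite('pics/crop.png',cv2.resize(t['p'][165:290,265:350,::-1],None,fx=6,fy=4.7,interpolation=cv2.INTER_CUBIC) if 0 else cv2.resize(t['p'][165:290,265:350,::-1],None,fx=4.7,fy=4.7,interpolation=cv2.INTER_CUBIC))
E
```

```text
124 [279 209] [295 216] [286.5887 212.2661] 155 [284 169] [297 184] [290.6516 176.4258]
top pad [ 0.5691 -0.025   0.131 ]
side pad [ 0.5632 -0.0141  0.13  ]
(array([ 0.5691, -0.025 ]), array([-0.0648,  0.9979])) 0.04717818193118093
[ 0.57   -0.0254  0.1239] [ 0.5676 -0.0261  0.1236]
727 [300 183] [326 234]
(array([ 0.5883, -0.1066]), array([-0.998 , -0.0629]))
```

View pics/crop.png

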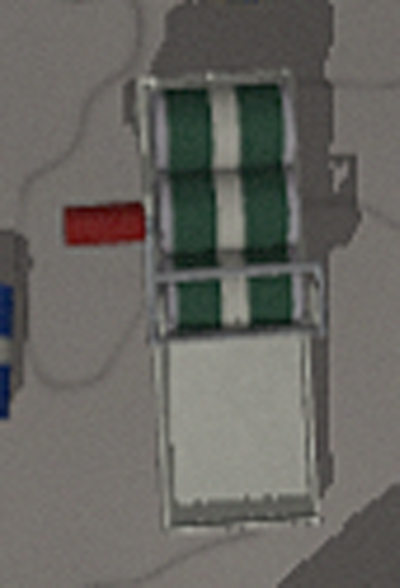

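The crop confirms that the bar sits left of the rack. Its centre is at about (0.569, -0.025, 0.124), and the rack is yawed about 3.7°. I'll turn the tool 12°, shut the fingers and travel above the bar.

{"api": "arm_command", "payload": {
  "moves": [
    [[0,0,0,0,0,0.033,1],[0,0,0,0,0,0.033,1],[0.78,-1,0,0,0,0,1],[0.78,-1,0,0,0,0,1],[0.78,-1,0,0,0,0,1],[0.78,-1,0,0,0,0,1],[0.78,-1,0,0,0,0,1],[0.78,-1,0,0,0,0,1],[0.78,-1,0,0,0,0,1],[0.78,-1,0,0,0,0,1]]
  ]
}}

```text
clock: 1.1
eef_pos: [0.2841, -0.4322, 0.4044]
tool_rot: [-3.139, -0.107, 0.001]
wrist_force: [0.4, 0.2, -0.0]
grip_width: 0.002
finger_force: 0.0
```

{"api": "arm_command", "payload": {
  "moves": [
    [[0.78,-1,0,0,0,0,1],[0.78,-1,0,0,0,0,1],[0.78,-1,0,0,0,0,1],[0.78,-1,0,0,0,0,1],[0.78,-1,0,0,0,0,1],[0.78,-1,0,0,0,0,1],[0.78,-1,0,0,0,0,1],[0.78,-1,0,0,0,0,1],[0.78,-1,0,0,0,0,1],[0.78,-1,0,0,0,0,1]]
  ]
}}

```text
clock: 2.1
eef_pos: [0.426, -0.2221, 0.4045]
tool_rot: [-3.139, -0.107, 0.001]
wrist_force: [-0.1, 0.5, -0.3]
grip_width: -0.004
finger_force: 0.0
```

{"api": "arm_command", "payload": {
  "moves": [
    [[0.78,-1,0,0,0,0,1],[0.78,-1,0,0,0,0,1],[0.78,-1,0,0,0,0,1],[0.78,-1,0,0,0,0,1],[0.78,-1,0,0,0,0,1],[0.78,-1,0,0,0,0,1],[0.78,-1,0,0,0,0,1],[0.78,-1,0,0,0,0,1],[0,0,0,0,0,0,1],[0,0,0,0,0,0,1]]
  ]
}}

```text
clock: 3.1
eef_pos: [0.5392, -0.0546, 0.4042]
tool_rot: [3.14, 0.109, -0.002]
wrist_force: [-0.3, -0.4, -0.6]
grip_width: -0.001
finger_force: 0.0
```

{"api": "arm_command", "payload": {
  "moves": [
    [[0.53,-0.6,0,0,0,0,1],[0.53,-0.6,0,0,0,0,1],[0.53,-0.6,0,0,0,0,1],[0,0,1,0,0,0,1],[0,0,1,0,0,0,1],[0,0,1,0,0,0,1],[0,0,0,0,0,0,1]]
  ]
}}

```text
clock: 3.8
eef_pos: [0.5683, -0.016, 0.3423]
tool_rot: [-3.139, -0.109, 0.007]
wrist_force: [-0.3, -0.2, -0.2]
grip_width: 0.002
finger_force: 0.0
```

```bash
python3 - <<'E'
from h import *
s=arm.read_state();print(s['clock'],s['eef_pos'],s['tool_rot'],s['wrist_force'])
a,_=arm.grab_frame('side');
Q=red(a,(275,160,305,195));print('side red',len(Q),Q.mean(0))
b,_=arm.grab_frame('wrist')
cv2.imwrite('pics/m1.png',np.hstack([cv2.resize(a[90:230,220:380,::-1],(400,350)),cv2.resize(b[...,::-1],(400,350))]))
E
```

```text
3.8 [ 0.5683 -0.016   0.3423] [-3.1391 -0.1089  0.0072] [-0.3403 -0.2113 -0.2115]
side red 155 [290.6516 176.4258]
```

View pics/m1.png

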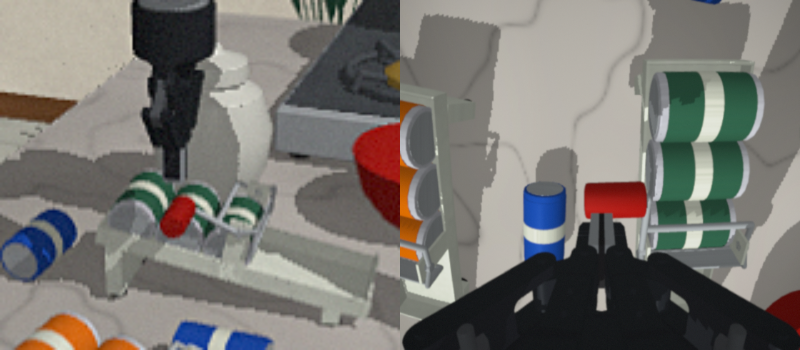

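The wrist view shows the shut tips just over the bar, slightly left of its middle, and clear of the cans. The side view agrees. I'll press now.

{"api": "arm_command", "payload": {
  "moves": [
    [[0,0,0.8,0,0,0,1],[0,0,0.7,0,0,0,1],[0,0,0.4,0,0,0,1],[0,0,0.4,0,0,0,1],[0,0,0.4,0,0,0,1]]
  ]
}}

```text
clock: 4.4
eef_pos: [0.5693, -0.0165, 0.2915]
tool_rot: [-3.14, -0.108, -0.004]
wrist_force: [0.8, 2.0, 4.3]
grip_width: 0.003
finger_force: 1.9
```

{"api": "arm_command", "payload": {
  "moves": [
    [[0,0,0.5,0,0,0,1],[0,0,0.5,0,0,0,1],[0,0,0.4,0,0,0,1],[0,0,0.1,0,0,0,1],[0,0,0,0,0,0,1]]
  ]
}}

```text
clock: 4.9
eef_pos: [0.5684, -0.0167, 0.2603]
tool_rot: [-3.14, -0.108, 0.001]
wrist_force: [-1.3, 1.5, 5.2]
grip_width: -0.0
finger_force: 2.3
```

```bash
python3 - <<'E'
from h import *
s=arm.read_state();print(s['clock'],s['eef_pos'],s['wrist_force'])
E
```

```text
4.9 [ 0.5684 -0.0167  0.2603] [-1.3415  1.4951  5.1799]
```

{"api": "arm_command", "payload": {
  "moves": [
    [[0,0,0.12,0,0,0,1],[0,0,0.1,0,0,0,1],[0,0,0,0,0,0,1],[0,0,0,0,0,0,1],[0,0,0,0,0,0,1]]
  ]
}}

```text
clock: 5.4
eef_pos: [0.5697, -0.0165, 0.2587]
tool_rot: [3.14, 0.107, 0.008]
wrist_force: [-1.8, 0.8, 16.4]
grip_width: 0.001
finger_force: 8.5
```

```bash
python3 - <<'E'
from h import *
s=arm.read_state();print(s['clock'],s['eef_pos'],s['wrist_force'])
a,_=arm.grab_frame('side')
b,_=arm.grab_frame('wrist')
cv2.imwrite('pics/m2.png',np.hstack([cv2.resize(a[90:230,220:380,::-1],(400,350)),cv2.resize(b[...,::-1],(400,350))]))
E
```

```text
5.4 [ 0.5697 -0.0165  0.2587] [-1.7863  0.831  16.4125]
```

View pics/m2.png

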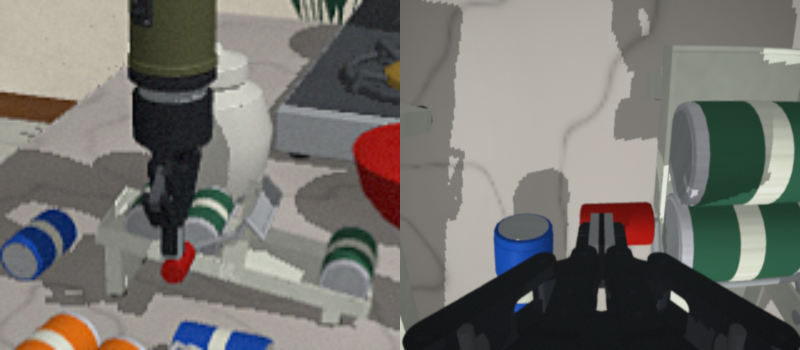

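The bar is on its stop at 16 N, the gate is up and the first can lies in the cradle. I'll lift clear and wait for the next can.

{"api": "arm_command", "payload": {
  "moves": [
    [[0,0,-0.5,0,0,0,1],[0,0,-0.7,0,0,0,1],[0,0,-0.7,0,0,0,1],[0,0,-0.7,0,0,0,1],[0,0,-0.7,0,0,0,1],[0,0,-0.7,0,0,0,1],[0,0,0,0,0,0,1],[0,0,0,0,0,0,1],[0,0,0,0,0,0,1],[0,0,0,0,0,0,1]]
  ]
}}

```text
clock: 6.5
eef_pos: [0.5683, -0.0169, 0.3354]
tool_rot: [-3.14, -0.107, 0.002]
wrist_force: [0.2, 0.2, -0.3]
grip_width: -0.003
finger_force: 0.0
```

{"api": "arm_command", "payload": {
  "moves": [
    [[0,0,0,0,0,0,1],[0,0,0,0,0,0,1],[0,0,0,0,0,0,1],[0,0,0,0,0,0,1],[0,0,0,0,0,0,1],[0,0,0,0,0,0,1],[0,0,0,0,0,0,1],[0,0,0,0,0,0,1],[0,0,0,0,0,0,1],[0,0,0,0,0,0,1]]
  ]
}}

```text
clock: 7.5
eef_pos: [0.5685, -0.0168, 0.3363]
tool_rot: [-3.14, -0.107, -0.0]
wrist_force: [-0.4, -0.4, 0.5]
grip_width: 0.003
finger_force: 0.0
```

```bash
python3 - <<'E'
from h import *
s=arm.read_state();print(s['clock'],s['eef_pos'],s['wrist_force'])
a,_=arm.grab_frame('side')
b,_=arm.grab_frame('wrist')
Q=red(a,(275,160,305,195));print('side red',len(Q),Q.mean(0))
cv2.imwrite('pics/m3.png',np.hstack([cv2.resize(a[90:230,220:380,::-1],(400,350)),cv2.resize(b[...,::-1],(400,350))]))
E
```

```text
7.5 [ 0.5685 -0.0168  0.3363] [-0.3596 -0.426   0.4984]
side red 153 [290.634 176.451]
```

View pics/m3.png

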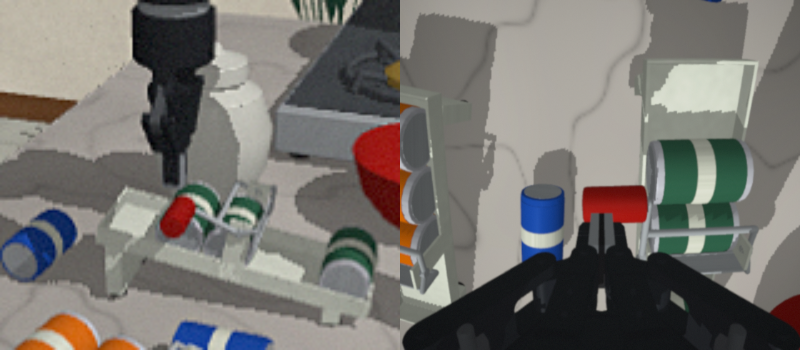

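The bar is fully up again, at the same pixel (290.6,176.4), and the second can is at the gate. I'll press a second time.

{"api": "arm_command", "payload": {
  "moves": [
    [[0,0,0.7,0,0,0,1],[0,0,0.5,0,0,0,1],[0,0,0.4,0,0,0,1],[0,0,0.5,0,0,0,1],[0,0,0.5,0,0,0,1],[0,0,0.5,0,0,0,1],[0,0,0.5,0,0,0,1],[0,0,0.3,0,0,0,1],[0,0,0.1,0,0,0,1],[0,0,0.1,0,0,0,1]]
  ]
}}

```text
clock: 8.6
eef_pos: [0.5704, -0.0166, 0.2572]
tool_rot: [3.139, 0.107, 0.011]
wrist_force: [-1.3, -0.1, 36.0]
grip_width: 0.001
finger_force: 18.2
```

{"api": "arm_command", "payload": {
  "moves": [
    [[0,0,0,0,0,0,1],[0,0,0,0,0,0,1],[0,0,0,0,0,0,1],[0,0,0,0,0,0,1],[0,0,0,0,0,0,1],[0,0,0,0,0,0,1]]
  ]
}}

```text
clock: 9.2
eef_pos: [0.5706, -0.0165, 0.2577]
tool_rot: [3.139, 0.107, 0.013]
wrist_force: [-0.5, -1.2, 29.1]
grip_width: -0.003
finger_force: 14.5
```

```bash
python3 - <<'E'
from h import *
s=arm.read_state();print(s['clock'],s['eef_pos'],s['wrist_force'])
a,_=arm.grab_frame('side')
b,_=arm.grab_frame('wrist')
cv2.imwrite('pics/m4.png',np.hstack([cv2.resize(a[90:230,220:380,::-1],(400,350)),cv2.resize(b[...,::-1],(400,350))]))
E
```

```text
9.2 [ 0.5706 -0.0165  0.2577] [-0.5382 -1.223  29.1372]
```

View pics/m4.png

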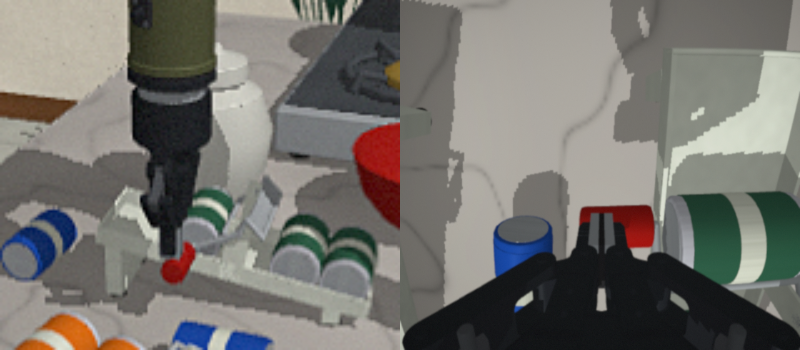

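Both cans now lie in the cradle and the bar is on its stop. I'll release it and rise clear.

{"api": "arm_command", "payload": {
  "moves": [
    [[0,0,-0.5,0,0,0,1],[0,0,-0.7,0,0,0,1],[0,0,-0.7,0,0,0,1],[0,0,-0.7,0,0,0,1],[0,0,-0.7,0,0,0,1],[0,0,-0.8,0,0,0,1],[0,0,-0.8,0,0,0,1],[0,0,-0.8,0,0,0,1],[0,0,-0.8,0,0,0,1],[0,0,0,0,0,0,1]]
  ]
}}

```text
clock: 10.3
eef_pos: [0.5688, -0.0167, 0.3854]
tool_rot: [3.14, 0.107, 0.003]
wrist_force: [0.6, -0.5, -0.1]
grip_width: 0.002
finger_force: 0.0
```

{"api": "arm_command", "payload": {
  "moves": [
    [[0,0,0,0,0,0,1],[0,0,0,0,0,0,1],[0,0,0,0,0,0,1],[0,0,0,0,0,0,1],[0,0,0,0,0,0,1],[0,0,0,0,0,0,1],[0,0,0,0,0,0,1],[0,0,0,0,0,0,1],[0,0,0,0,0,0,1],[0,0,0,0,0,0,1]]
  ]
}}

```text
clock: 11.3
eef_pos: [0.5685, -0.0167, 0.3843]
tool_rot: [-3.14, -0.108, -0.0]
wrist_force: [0.4, -1.1, 0.3]
grip_width: -0.003
finger_force: 0.0
```

```bash
python3 - <<'E'
from h import *
s=arm.read_state();print(s['clock'],s['eef_pos'],s['wrist_force'])
a,_=arm.grab_frame('side')
b,_=arm.grab_frame('wrist')
Q=red(a,(275,160,305,195));print('side red',len(Q),Q.mean(0))
cv2.imwrite('pics/m5.png',np.hstack([cv2.resize(a[90:230,220:380,::-1],(400,350)),cv2.resize(b[...,::-1],(400,350))]))
E
```

```text
11.3 [ 0.5685 -0.0167  0.3843] [ 0.3648 -1.0669  0.276 ]
side red 148 [290.75   176.2432]
```

View pics/m5.png

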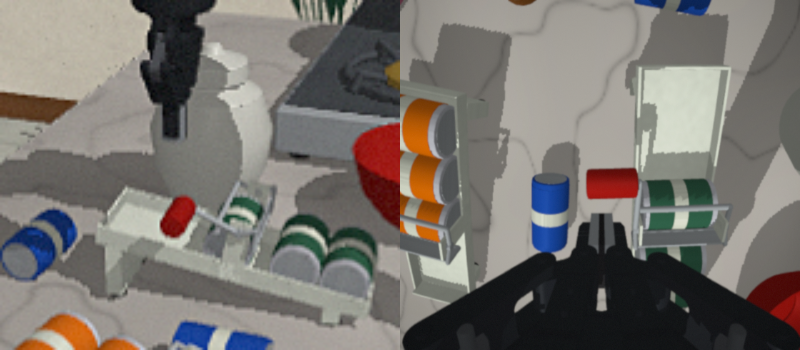

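The bar is up, the gate is shut with the third can behind it, and two cans are in the cradle. The arm is touching nothing.

```bash
python3 -c "
from cell import arm
print(arm.close_job())"
```

```text
the job is handed in; nothing more can be done
None
```

The job is done and handed in at about 11 s: two green cans are in the front cradle, the red bar is up with the gate shut on the third can, and the arm touched nothing but that bar.

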